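# Check the lift of a cam on a bench gauge

### The arm

A 6-joint arm with a two-finger parallel gripper is mounted at the origin on a cart in front of the work surface, level with it; the furniture and walls round the work are solid. World frame = base frame: x ahead of the robot, y to its left, z up, the work surface at z = 0. Lengths are in mm, angles in rad, forces in N, time in s.
With the tool pointing down it reaches from about 300 to 750 mm from the base axis. Payload 8.5 kg.
Tool frame: the origin (TCP) lies midway between the tips of the shut fingers; the grasp point (between the pads) lies 19 mm behind it; z points along the fingers, y is the line along which they close (so a half turn about z gives the same grasp; the last joint's range is limited). The gripper opens to 88 mm and grips with 3 to 60 N. Pads are 18 mm wide; open, the fingers measure 123 mm over their backs; the gripper's body (75 mm by 187 mm) begins 45 mm behind the grasp point.
Start: joints at [-1.345, 0.381, 1.297, -0, 1.464, -0.215], TCP at [234.657, -497.41, 238.748] pointing down, gripper open.
Joint ranges: [-3.11, 3.11], [-0.89, 2.33], [0.22, 2.48], [-1.42, 4.56], [0.17, 2.85], [-2.88, 2.88]. Speed limits (rad/s): [2.39, 2.39, 3.14, 3.14, 3.14, 3.14].

### API

Orientations are given as a rotation vector (axis times angle).
In Python, from rig import robot, vision, order, read_t, read_joint_pos, read_joint_velocities, read_effort, read_ee_pos, read_tool_rot, read_contact_force, read_moment, read_width, read_gripper_force gives the robot as it stands. The module is installed in compiled form; this text tells all that it offers. Calls block until the motion is done:
- robot.reach(position, orientation): joint-space move of the TCP to a pose.
- robot.servo_line(position, rate=150, attitude=None, contact_N=None): straight line of the TCP; attitude=None keeps the orientation; rate is the mean speed in mm/s. With contact_N (N) it stops when the force on the tool has changed by that much, and returns True; else False.
- robot.goto_joints(angles): joint-space move.
- robot.gripper_to(opening, force=None): finger opening in mm; force is the grip in N (None keeps the last); returns when the fingers have stopped.
- robot.pause(seconds).
- robot.solve_ik(position, orientation): joint angles nearest the present ones, or None.
- vision.read_camera(name): name is "side" or "top" or "wrist"; returns (picture, depth): 420x560x3 uint8, blue, green, red; 420x560 float32, mm along the optical axis (not along the pixel's ray), 0 where there is no reading.
- vision.camera_params(name): a dict with "fx", "fy", "cx", "cy" (pixels), "extrinsics" (4x4, takes a point from camera to world coordinates); the wrist camera has in their place "mount" (4x4, takes a point from camera to tool coordinates, whose origin is the TCP and whose axes are the flange's). Camera axes: x right, y down, z forward; pixel columns grow to the right and rows downward; lengths in mm; the calibration is good to about 2 mm. A picture is of the moment at which its call begins: read the wrist's pose just before it. camera_params takes no time and is no camera call.
A pose or a line that the arm cannot do raises robot.PlanningError and nothing moves.
- order.job_done(): hands the job in; it is judged then, once.
Readings, each from a call of its own:
- read_t(): time.
- read_joint_pos(): joint angles.
- read_joint_velocities(): joint speeds.
- read_effort(): joint torques, N m.
- read_ee_pos(): TCP position.
- read_tool_rot(): TCP orientation.
- read_contact_force(): force on the tool from outside, world axes, zero at the start.
- read_moment(): the same for the moment, N m.
- read_width(): finger opening in mm.
- read_gripper_force(): force on a finger pad.
Only numpy, scipy, OpenCV 4.12 (cv2) and the standard library are available. Lean on these libraries where they do the work, as an engineer would, in place of code of your own. Each camera call takes 0.05 s, during which the arm holds its last target. There are 200 camera calls.

### The job

Put the two-lobed cam on the upright centre of the cam gauge and press it gently but fully home past the sprung plunger. Turn it by its knob until the needle stands at its lowest reading, pause, then turn it until the needle stands at its highest, and leave it there, let go and still fully home. Do not push on the gauge with the fingers, and leave the other things on the bench alone.

Things in the scene. Friction and masses are not known exactly. Their poses are not given: they have to be found in the camera images.
- cam: The cam: aluminium disc with two lobes half a turn apart (60 x 50 mm, 8 mm thick, underside 8 mm above the foot) round a steel spindle 24 mm across and 70 mm tall, standing upright on the bench. Origin: middle of the spindle's foot, z up. A blind bore 12 mm across, 40 mm deep, opens in the foot. 0.12 to 0.26 kg. High and low places alternate every quarter turn.
- gauge: The cam gauge, fixed: dark steel base plate 64 x 146 x 12 mm. Origin on its underside on the axis of the upright centre; z up, y towards plunger and dial; the plate runs from y = -36 to +110 mm. Pressing a part home takes 5 to 12 N; more than 25 N would strain the gauge.
- centre_shoulder (a point): Middle of the flat shoulder (28 mm across, 22 mm above the gauge's underside) on which the spindle's foot rests when fully home; axes as the gauge's. The upright centre pin rises 30 mm from here, 10.8 mm across, its last 8 mm tapered to 4 mm.
- needle (a joint): Needle of the dial, rad, driven by the plunger: 0 with the plunger free (pointing along the gauge's +y, away from the centre), growing clockwise seen from above, 0.4 rad per mm of plunger. With the cam home and free: about 0.35 at a low place (a sharp valley), 2.47 at a high place (a round top); holding the cam off its resting place can add up to 0.5.
- oil_bottle: small brown bottle, 22 mm across, 52 mm tall, bystander; origin at the centre of its underside
- loupe: black eye loupe, 37 mm across, 30 mm tall, bystander; origin at the centre of its underside
- oil_cup: small black oil cup, 28 mm across, 13 mm tall, bystander; origin at the centre of its underside
- cam_knob (a point): On the spindle's axis, 56 mm above its foot: the height to grip the smooth round knob (24 mm across, any yaw). The disc sits at an unknown angle on the spindle (it does not slip), so neither this yaw nor the body's tells where the lobes point.
- plunger_tip (a point): Tip of the sprung plunger, 34 mm above the gauge's underside; it slides along the gauge's y and stands 22.6 mm from the centre's axis when free. Its nose slopes up and away to a height of 52 mm, so a disc pressed straight down pushes it back (spring 2.5 to 4 N; with friction the cam's weight alone does not get it home).
- dial (a point): Middle of the white dial face, 50 mm across, 80 mm from the centre's axis along the gauge's y, 41 mm above the gauge's underside; the needle's top is 2 mm higher.
Mind the look-alikes: they are no part of the job. Leave any brown or orange look-alike of the cam alone.

How it is judged:
By the outcome, as a careful person would: the job done as asked, in the order asked, and still so for the second after the job is handed in, with the robot touching nothing.
It also fails if it takes over 64 s, if anything falls off the work surface, if the arm or the gripper's body presses on something with over 40 N, if the wrist force passes 120 N, or if a joint passes its speed limit or range.

## Working session

There is one attempt and no reset: what is moved stays moved. The work goes in short steps, each a Python script; the robot and the scene stay as the last script left them, time stands still between calls to the robot, and variables do not carry over. Pictures are saved under pics/ and viewed, at most 10 in all, crops included, and the job is handed in when it is done.

```bash
mkdir -p pics
python3 - <<'E'
from rig import *
import cv2, numpy as np
for n in("top","side"):
    im,d=vision.read_camera(n); cv2.imwrite(f"pics/{n}0.png",im); np.save(f"{n}_d0.npy",d)
    p=vision.camera_params(n); print(n,{k:np.round(v,3).tolist() for k,v in p.items()})
print(vision.camera_params("wrist")); print(read_t(),read_ee_pos(),read_tool_rot(),read_width())
E
```

```text
top {'fx': 410.123, 'fy': 410.123, 'cx': 277.721, 'cy': 210.14, 'extrinsics': [[0.006, -0.988, 0.157, 427.738], [-1.0, -0.007, -0.007, -96.929], [0.008, -0.157, -0.988, 965.569], [0.0, 0.0, 0.0, 1.0]]}
side {'fx': 521.96, 'fy': 521.96, 'cx': 276.587, 'cy': 218.813, 'extrinsics': [[0.994, -0.062, 0.091, 487.609], [-0.11, -0.571, 0.813, -1027.463], [0.001, -0.818, -0.575, 724.206], [0.0, 0.0, 0.0, 1.0]]}
{'fx': 372.68935539932244, 'fy': 372.68935539932244, 'cx': 275.3332714946656, 'cy': 211.3251089970872, 'mount': array([[ 1.59873274e-03, -9.66774633e-01, -2.55625219e-01,
         6.53809877e+01],
       [ 9.99998705e-01,  1.59228835e-03,  2.32162875e-04,
         6.63658756e-01],
       [ 1.82579880e-04, -2.55625259e-01,  9.66775927e-01,
        -1.46510972e+02],
       [ 0.00000000e+00,  0.00000000e+00,  0.00000000e+00,
         1.00000000e+00]])}
0.1 [ 234.61031377 -497.17915418  238.21060756] [-3.06432971e+00 -6.86577320e-01  4.39909561e-05] 87.76061813148917
```

View pics/top0.png

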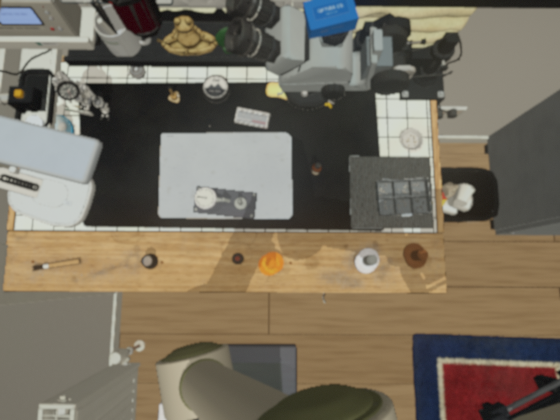

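View pics/side0.png

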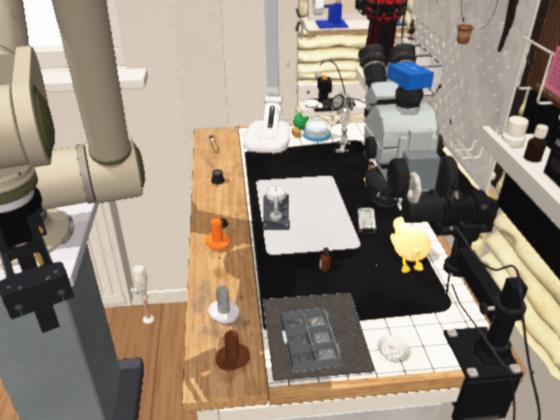

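The top view shows the cam (aluminium disc, steel spindle) at about (367,260). The gauge is at (225,203), with its dial at (205,198) and its pin at about (241,203). Orange and brown look-alikes stand at (271,263) and (415,256). I'll get coarse positions next, then look with the wrist camera.

```bash
cat > h.py <<'E'
from rig import *
import cv2, numpy as np
from scipy.spatial.transform import Rotation as R
def ext(n):
    p=vision.camera_params(n)
    if n=="wrist":
        T=np.eye(4);T[:3,:3]=R.from_rotvec(read_tool_rot()).as_matrix();T[:3,3]=read_ee_pos()
        return p,T@p["mount"]
    return p,np.array(p["extrinsics"])
def ray(p,T,u,v):
    return T[:3,3],T[:3,:3]@np.array([(u-p["cx"])/p["fx"],(v-p["cy"])/p["fy"],1.])
def plane(p,T,u,v,z):
    o,d=ray(p,T,u,v); return o+d*(z-o[2])/d[2]
def deproj(p,T,u,v,dep):
    o,d=ray(p,T,u,v); return o+d*dep
def cloud(p,T,D):
    v,u=np.mgrid[:D.shape[0],:D.shape[1]]
    c=np.stack([(u-p["cx"])/p["fx"]*D,(v-p["cy"])/p["fy"]*D,D],-1)
    return c@T[:3,:3].T+T[:3,3]
def down(yaw): # tool z down; tool x axis at world angle yaw
    return (R.from_euler('z',yaw)*R.from_rotvec([np.pi,0,0])).as_rotvec()
E
python3 - <<'E'
from h import *
p,T=ext("top"); P=cloud(p,T,np.load("top_d0.npy"))
for n,u,v in[("cam",370,259),("disc",359,263),("pin",241,203),("dial",205,198),("plate",250,212),("tray",180,150),("tray",280,200),("wood",320,270),("black",320,200)]: print(n,P[v,u].round())
print(R.from_rotvec(read_tool_rot()).as_matrix().round(2).tolist())
E
```

```text
cam [ 464. -304.   70.]
disc [ 457. -291.   15.]
pin [591. -19.  41.]
dial [601.  63.  47.]
plate [574. -38.  17.]
tray [728. 135.   2.]
tray [ 606. -109.    1.]
wood [ 441. -203.    1.]
black [ 607. -205.   -2.]
[[0.9, 0.43, -0.0], [0.43, -0.9, 0.0], [0.0, -0.0, -1.0]]
```

Run:
```python
from h import *
for n,pos in[("gauge",[596,10,210]),("cam",[464,-304,180])]:
    robot.reach(pos,down(1.6)); robot.pause(.3)
    p,T=ext("wrist"); im,d=vision.read_camera("wrist")
    np.savez(n+"_w.npz",im=im,d=d,T=T); cv2.imwrite(f"pics/{n}_w.png",im)
    print(n,read_t(),read_ee_pos().round(1),read_joint_pos().round(2))
a=np.load("gauge_w.npz")["im"];b=np.load("cam_w.npz")["im"]
```

```text
gauge 2.675 [596.    9.8 210. ] [-0.18  0.48  1.21  0.    1.45 -0.21]
cam 4.3167 [ 464.3 -303.6  180. ] [-0.79  0.44  1.38  0.    1.32 -0.82]
```

View pics/gauge_w.png

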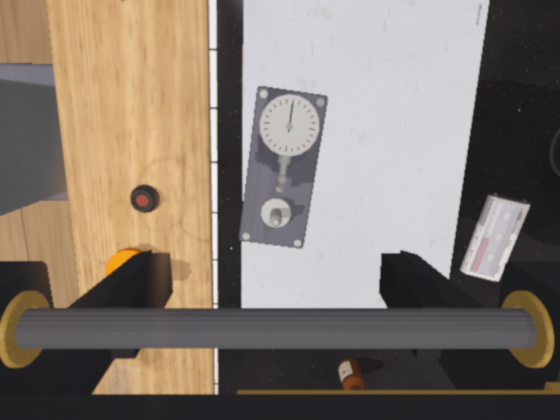

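View pics/cam_w.png

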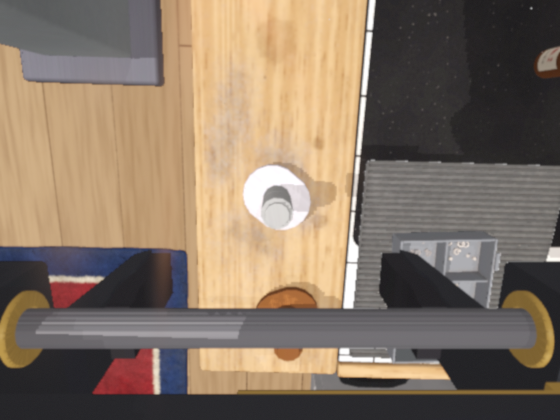

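The gauge view shows the dial centred at about (289,125), with the needle pointing up and slightly right. The shoulder and pin are at (276,213). In the cam view, the knob top is at about (277,217) and the oval disc spans x 243–310, y 166–230. The brown look-alike is at (287,310).

Run:
```python
from h import *
p=vision.camera_params("wrist")
g=np.load("gauge_w.npz"); T=g["T"]; im=g["im"]; P=cloud(p,T,g["d"])
gray=im.min(2)
print("plate z",P[160:180,255:270,2].mean(),"tray z",P[150:200,340:400,2].mean(),"dial z",np.median(P[115:135,275:300,2]))
m=np.zeros_like(gray); m[80:250,236:330]=(gray[80:250,236:330]>115)
n,l,s,c=cv2.connectedComponentsWithStats(m)
m=cv2.morphologyEx(m,cv2.MORPH_OPEN,np.ones((3,3)))
for z,box,nm in[(41.5,(90,160,255,325),"dial"),(22,(195,230,258,296),"shoulder")]:
    k=np.zeros_like(m);k[box[0]:box[1],box[2]:box[3]]=m[box[0]:box[1],box[2]:box[3]]
    cs=max(cv2.findContours(k,0,2)[0],key=cv2.contourArea)
    w=np.array([plane(p,T,u,v,z+1)[:2] for u,v in cv2.convexHull(cs)[:,0].astype(float)],np.float32)
    print(nm,cv2.minEnclosingCircle(w),cv2.fitEllipse(w))
# pin by depth
q=P[190:240,255:300].reshape(-1,3); t=q[q[:,2]>50]; print("pin top",len(t),t.mean(0) if len(t) else None, q[:,2].max())
# plate edges
dm=((gray<95)&(P[:,:,2]>6)&(P[:,:,2]<60)).astype(np.uint8); dm[:, :235]=0;dm[:,332:]=0;dm[260:]=0
dm|=m
dm=cv2.morphologyEx(dm,cv2.MORPH_CLOSE,np.ones((7,7)))
cs=max(cv2.findContours(dm,0,2)[0],key=cv2.contourArea)
w=np.array([plane(p,T,u,v,13)[:2] for u,v in cs[:,0].astype(float)],np.float32); print("plate",cv2.minAreaRect(w))
c=np.load("cam_w.npz");T=c["T"];im=c["im"];P=cloud(p,T,c["d"])
q=P[150:245,225:330].reshape(-1,3); t=q[q[:,2]>66]; print("knob top",len(t),t.mean(0),(t.min(0)+t.max(0))/2,q[:,2].max())
sel=(P[:,:,2]>10)&(P[:,:,2]<22); sel[:150]=0;sel[245:]=0;sel[:,:225]=0;sel[:,330:]=0
w=P[sel][:,:2]; print("disc z",np.median(P[sel][:,2]),len(w)); h=cv2.convexHull(w.astype(np.float32)); print(cv2.fitEllipse(h),cv2.minAreaRect(h))
cv2.imwrite("pics/cz.png",cv2.resize(np.hstack([im[150:245,225:330],np.dstack([sel[150:245,225:330]*255]*3).astype(np.uint8)]),None,fx=3,fy=3))
```

```text
plate z 15.680101993326424 tray z 5.620618584806825 dial z 43.28337523812212
dial ((600.0361938476562, 68.63414764404297), 32.141971588134766) ((603.1282958984375, 67.467041015625), (50.221378326416016, 61.625247955322266), 34.94575119018555)
shoulder ((591.96875, -14.831123352050781), 19.610931396484375) ((589.2308349609375, -15.110730171203613), (34.1479606628418, 45.34580993652344), 85.27061462402344)
pin top 94 [597.31442754  -7.56863189  75.31929137] 356.5177616513394
plate ((604.5692138671875, 24.03748321533203), (87.91075134277344, 156.65945434570312), 1.7337477207183838)
knob top 743 [ 465.67374512 -304.94399115   81.34351042] [ 465.78220439 -279.37366203  196.27971588] 326.550674891059
disc z 16.53545232387387 2161
((465.83160400390625, -309.0107727050781), (51.61705017089844, 60.037757873535156), 50.674171447753906) ((465.9072265625, -308.80523681640625), (49.31521987915039, 59.40341567993164), 53.00965118408203)
```

View pics/cz.png

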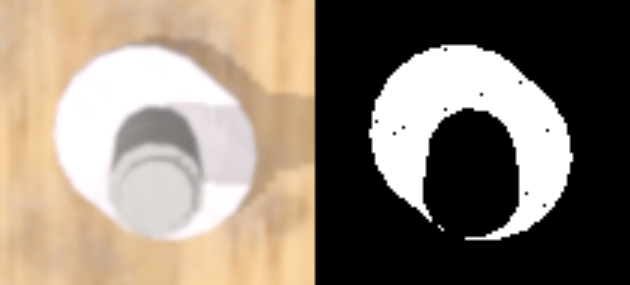

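The crop shows a clean disc mask with its long axis running upper-left to lower-right, about 142° in world. The knob top is at crop (152,197). Next I'll tighten the masks for the gauge and knob.

Run:
```python
from h import *
p=vision.camera_params("wrist")
def blob(P,lo,hi,box,extra=None):
    k=((P[:,:,2]>lo)&(P[:,:,2]<hi)); 
    if extra is not None:k&=extra
    b=np.zeros(k.shape,np.uint8); r0,r1,c0,c1=box; b[r0:r1,c0:c1]=k[r0:r1,c0:c1]
    b=cv2.morphologyEx(b,cv2.MORPH_OPEN,np.ones((3,3))); cs=max(cv2.findContours(b,0,1)[0],key=cv2.contourArea)
    h=cv2.convexHull(cs)[:,0]; 
    return h,P[b>0]
def rep(nm,h,q,T,z):
    w=np.array([plane(p,T,u,v,z)[:2] for u,v in h.astype(float)],np.float32)
    print(nm,"z",np.median(q[:,2]).round(1),"circ",np.round(cv2.minEnclosingCircle(w)[0],1),round(cv2.minEnclosingCircle(w)[1],1),"ell",[np.round(a,1) for a in cv2.fitEllipse(w)] if len(w)>4 else w,"rect",[np.round(a,1) for a in cv2.minAreaRect(w)])
g=np.load("gauge_w.npz"); T=g["T"]; im=g["im"]; P=cloud(p,T,g["d"]); gr=im.min(2)
rep("dial",*blob(P,35,50,(85,165,245,330),gr>120),T,43)
rep("shoulder",*blob(P,20,32,(190,235,250,300)),T,24)
rep("pintop",*blob(P,48,60,(190,240,255,295)),T,54)
rep("plate",*blob(P,9,70,(75,255,236,335)),T,14)
c=np.load("cam_w.npz");T=c["T"];P=cloud(p,T,c["d"])
rep("knob",*blob(P,66,78,(150,245,225,330)),T,70)
print(plane(p,T,275.7,215.7,70),plane(p,T,276,217,70))
p,T=ext("top"); P=cloud(p,T,np.load("top_d0.npy"))
rep("topknob",*blob(P,64,80,(235,285,345,390)),T,70)
rep("topdial",*blob(P,38,55,(180,215,185,222)),T,43)
rep("topplate",*blob(P,11,70,(175,225,180,265)),T,14)
```

```text
dial z 43.1 circ [605.7  60.7] 28.3 ell [array([605.6,  62.2]), array([47.9, 56.2]), np.float64(172.9)] rect [array([606. ,  64.7]), array([49.1, 49.3]), np.float64(37.9)]
shoulder z 24.5 circ [597.4 -14.4] 14.1 ell [array([597.5, -14.6]), array([27.4, 28.2]), np.float64(179.6)] rect [array([597.2, -13.7]), array([26.8, 25.8]), np.float64(1.7)]
pintop z 52.4 circ [597.4 -13.3] 4.9 ell [array([597.5, -13.3]), array([9.2, 9.4]), np.float64(19.0)] rect [array([597.6, -13.5]), array([8.5, 7.9]), np.float64(1.7)]
plate z 15.1 circ [601.5  22.1] 77.9 ell [array([600.8,  21.1]), array([ 84.1, 188.1]), np.float64(174.2)] rect [array([601.4,  22.2]), array([145. ,  63.5]), np.float64(83.8)]
knob z 70.3 circ [ 465.6 -308.3] 11.2 ell [array([ 465.2, -308.1]), array([19.3, 22.5]), np.float64(55.7)] rect [array([ 466.2, -308.8]), array([18.7, 20.7]), np.float64(63.6)]
[ 465.18324889 -309.7397815    70.        ] [ 465.42846129 -310.69689889   70.        ]
topknob z 68.7 circ [ 462.4 -307.7] 11.6 ell [array([ 462.8, -307.4]), array([21.3, 23.8]), np.float64(73.8)] rect [array([ 461.2, -307.3]), array([19.4, 20. ]), np.float64(0.4)]
topdial z 42.0 circ [601.8  62.2] 26.8 ell [array([601.9,  63.2]), array([47.2, 53. ]), np.float64(176.1)] rect [array([602.4,  64. ]), array([47.9, 48.3]), np.float64(46.6)]
topplate z 15.3 circ [597.   23.7] 76.2 ell [array([596.9,  24.3]), array([ 77.8, 177. ]), np.float64(174.9)] rect [array([597.1,  22.9]), array([145.5,  63.3]), np.float64(83.5)]
```

Run:
```python
from h import *
c=[465.6,-308.9]; g=[597.4,-14.0]
robot.gripper_to(60,force=40)
robot.servo_line([*c,100],rate=150,attitude=down(1.6))
print(robot.servo_line([*c,37],rate=60,contact_N=8),read_ee_pos().round(1))
robot.gripper_to(0,force=40); print("w",read_width(),read_gripper_force(),read_ee_pos().round(1))
robot.servo_line([*c,150],rate=120)
robot.servo_line([*g,150],rate=200,attitude=down(1.95))
robot.servo_line([*g,105],rate=100); robot.pause(.3)
print("t",read_t(),read_width(),read_ee_pos().round(1),read_contact_force().round(1))
p,T=ext("wrist"); im,d=vision.read_camera("wrist"); np.savez("car.npz",im=im,d=d,T=T); 
s,ds=vision.read_camera("side"); 
cv2.imwrite("pics/car.png",np.hstack([cv2.resize(im,(400,300)),cv2.resize(s[150:300,200:360],(400,300))]))
```

```text
False [ 465.7 -309.1   37.4]
w 22.735266153356854 40.00025962013751 [ 465.5 -308.9   37. ]
t 11.1917 22.872391113841463 [597.6 -14.  105.5] [ 0.4  0.  -1.3]
```

View pics/car.png

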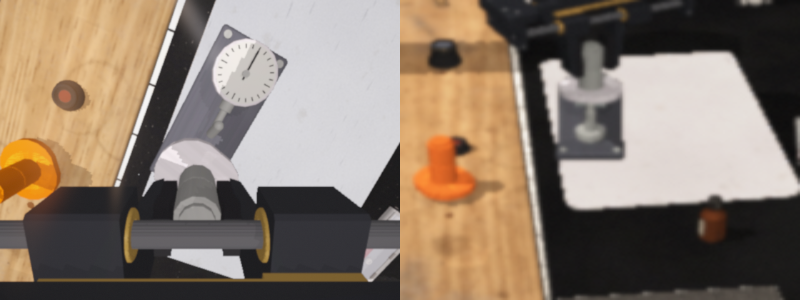

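The left half shows the cam held upright between the fingers, with the dial at (245,72) still unoccluded. The right half shows the cam hanging directly over the pin. Next is the descent.

Run:
```python
from h import *
g=[597.4,-14.0]
f0=read_contact_force(); 
for z,r,N in[(84,30,6),(74,20,8)]:
    h=robot.servo_line([*g,z],rate=r,contact_N=N); f=read_contact_force()-f0
    print(z,h,read_ee_pos().round(1),f.round(1),read_t())
    if h: break
else:
  for z in np.arange(73,55,-1.):
    h=robot.servo_line([*g,z],rate=10,contact_N=12); f=read_contact_force()-f0
    print(z,h,read_ee_pos().round(1),f.round(1),read_moment().round(2))
    if h or f[2]>14 : break
print(read_t())
```

```text
84 False [597.5 -14.   84.1] [ 0.6  0.6 -0.3] 12.1417
74 False [597.4 -14.   73.9] [-0.   1.7 -1.5] 12.7917
73.0 False [597.4 -14.   73. ] [ 0.5  1.2 -1.5] [-0.07 -0.1   0.  ]
72.0 False [597.4 -14.   72. ] [ 0.2  0.  -1.2] [-0.09 -0.03 -0.05]
71.0 False [597.4 -14.   71. ] [-1.4  1.4 -0.1] [-0.12 -0.11 -0.01]
70.0 False [597.5 -14.1  70.1] [ 0.5 -0.7  0.4] [-0.15 -0.04 -0.02]
69.0 False [597.5 -14.2  69.2] [ 0.  -1.1  2. ] [-0.37 -0.06  0.01]
68.0 False [597.5 -14.1  68. ] [-0.4 -1.9  3. ] [-0.39 -0.06 -0.  ]
67.0 False [597.4 -14.1  67. ] [ 0.  -2.7  3.8] [-0.45 -0.04  0.02]
66.0 False [597.1 -13.9  65.5] [-1.3 -2.7 -0.2] [-0.56  0.01  0.03]
65.0 False [597.  -13.9  64.3] [-0.9 -1.6 -3.1] [-0.67  0.05 -0.01]
64.0 False [597.  -13.9  63.6] [-0.7 -1.8 -3.1] [-0.61  0.1  -0.05]
63.0 False [597.4 -14.   62.9] [-1.1 -1.9 -2.8] [-0.62  0.   -0.01]
62.0 False [597.4 -14.   61.9] [-0.1 -2.3 -2. ] [-0.59 -0.06  0.  ]
61.0 False [597.6 -14.   61.2] [ 0.5 -2.5  0.4] [-0.51 -0.02  0.04]
60.0 False [597.8 -14.3  61. ] [-1.9 -1.9  7.5] [-0.64  0.35  0.04]
59.0 False [597.9 -14.4  61. ] [-3.9 -2.4 14.3] [-0.67  0.8   0.05]
16.5417
```

```bash
cat >> h.py <<'E'
G=np.array([597.4,-14.0]); GY=np.deg2rad(83.8)
DC=np.array([606.0,65.5])
def project(p,T,X):
    q=(X-T[:3,3])@T[:3,:3]; return p["fx"]*q[...,0]/q[...,2]+p["cx"],p["fy"]*q[...,1]/q[...,2]+p["cy"]
def needle(im=None,T=None,save=None):
    p=vision.camera_params("wrist")
    if im is None:
        _,T=ext("wrist"); im,_=vision.read_camera("wrist")
    gr=cv2.cvtColor(im,cv2.COLOR_BGR2GRAY).astype(np.float32)
    def samp(c,ang,r):
        a=GY-ang[:,None]; X=np.stack([c[0]+r*np.cos(a),c[1]+r*np.sin(a),np.full((len(ang),len(r)),44.)],-1)
        u,v=project(p,T,X); return cv2.remap(gr,u.astype(np.float32),v.astype(np.float32),1)
    # refine dial centre: bright disc centroid of the rectified patch
    xs=np.arange(-32,32.1,.5); X=np.stack([*np.meshgrid(DC[0]+xs,DC[1]+xs),np.full((len(xs),)*2,44.)],-1)
    u,v=project(p,T,X); pat=cv2.remap(gr,u.astype(np.float32),v.astype(np.float32),1)
    disk=(np.hypot(*np.meshgrid(xs,xs))<24).astype(np.float32)[8:-8,8:-8]
    sc=cv2.matchTemplate((pat>140).astype(np.float32),disk-disk.mean(),cv2.TM_CCORR); _,_,_,loc=cv2.minMaxLoc(sc)
    c=DC+(np.array(loc)-8)*.5
    ang=np.deg2rad(np.arange(-60,300,1.)); s=samp(c,ang,np.arange(7,15,.5)).mean(1)
    s=cv2.GaussianBlur(s[None],(0,0),2)[0]; k=s.argmin(); w=slice(max(k-10,0),k+11); dk=np.clip(np.median(s)-s[w],0,None)
    if save: cv2.imwrite(save,cv2.resize(pat[::-1],None,fx=3,fy=3))
    return (dk*ang[w]).sum()/dk.sum(), float(np.median(s)-s[k]), (c-DC)
def turn(yaw,z=60.5,step=.2):
    cur=R.from_rotvec(read_tool_rot()).as_matrix()[:2,0]; y0=np.arctan2(cur[1],cur[0])
    d=(yaw-y0+np.pi)%(2*np.pi)-np.pi
    for y in np.linspace(y0,y0+d,int(np.ceil(abs(d)/step))+1)[1:]:
        robot.servo_line([*G,z],attitude=down(y))
E
python3 - <<'E'
from h import *
for n in("gauge_w","car"):
    a=np.load(n+".npz"); print(n,needle(a["im"],a["T"]))
print(needle(save="pics/dial1.png")); 
robot.servo_line([*G,60.5],rate=10); print(needle(),read_contact_force().round(1),read_t())
t=read_t(); turn(2.0); print(read_t()-t,needle(),read_contact_force().round(1),read_moment().round(2),read_joint_pos()[5])
E
```

```text
gauge_w (np.float64(0.022050295496637857), 63.51777648925781, array([-0.5, -1.5]))
car (np.float64(0.16336513682599138), 84.348876953125, array([-2., -2.]))
(np.float64(1.1156460808090856), 137.70779418945312, array([-1.5, -2. ]))
(np.float64(1.119322048467337), 137.62124633789062, array([-1.5, -2. ])) [-2.5 -2.7  6.9] 16.9417
0.25 (np.float64(1.0813387090299036), 136.32870483398438, array([-2., -2.])) [-1.4 -3.3  5.5] [-0.66  0.22 -0.  ] -0.6506141016886128[ WARN:0@0.838] global loadsave.cpp:1063 imwrite_ Unsupported depth image for selected encoder is fallbacked to CV_8U.
```

View pics/dial1.png

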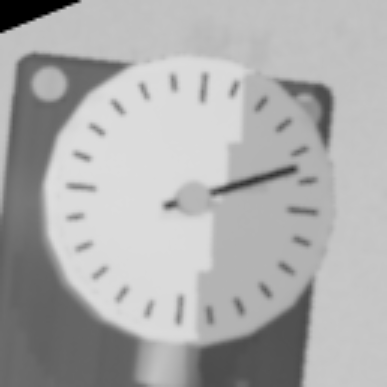

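The rectified dial shows the needle pointing right and slightly up, from the hub at (193,198) to its tip at (297,168), so the reading is about 1.1. Next I'll scan for the valley.

Run:
```python
from h import *
for y in np.arange(2.05,2.5,.05):
    turn(y); n=needle(); print(round(y,2),round(n[0],3),round(n[1]),read_contact_force().round(1),read_ee_pos().round(1),round(read_t(),2))
    if y>2.2 and n[0]>lo+.25: break
    lo=min(n[0],lo) if y>2.06 else n[0]
```

```text
2.05 1.003 134 [-1.7 -3.5  6.6] [597.8 -14.2  61. ] 17.54
2.1 0.945 136 [-1.4 -2.9  6. ] [597.8 -14.1  61. ] 17.84
2.15 0.86 132 [-0.2 -3.7  5.1] [597.8 -14.1  61. ] 18.14
2.2 0.843 132 [-1.9 -2.7  5.8] [597.9 -14.1  61. ] 18.44
2.25 0.881 126 [-0.6 -3.4  5.2] [597.9 -14.1  61. ] 18.74
2.3 0.942 124 [-2.3 -2.3  5.7] [597.9 -14.1  61. ] 19.04
2.35 0.966 104 [-0.3 -3.5  5.7] [597.9 -14.1  61. ] 19.34
2.4 1.044 117 [-0.8 -2.4  5.2] [597.9 -14.1  61. ] 19.64
2.45 1.08 108 [-1.4 -1.8  5.6] [597.8 -14.   61. ] 19.94
2.5 1.141 100 [-1.3 -2.7  5.7] [597.9 -14.   61. ] 20.24
```

Run:
```python
from h import *
turn(2.19,z=61); robot.pause(.2); print(needle(),read_contact_force().round(1))
robot.gripper_to(36); robot.pause(1.0); print("free",needle(save="pics/dial2.png"),read_contact_force().round(1),read_t())
robot.gripper_to(0,force=30); print("regrip",needle(),read_width(),read_contact_force().round(1),read_ee_pos().round(1),read_t())
```

```text
(np.float64(0.8666016467045727), 134.42080688476562, array([-2.5, -2.5])) [-0.6 -1.8  3.6]
free (np.float64(0.5124409372481931), 115.19686889648438, array([-2.5, -2.5])) [-0.2  0.3 -0.1] 22.55
regrip (np.float64(0.5468603325905922), 116.84580993652344, array([-2.5, -2.5])) 22.978759851755466 [-0.7 -1.9  0.5] [597.3 -14.1  61. ] 22.95[ WARN:0@6.397] global loadsave.cpp:1063 imwrite_ Unsupported depth image for selected encoder is fallbacked to CV_8U.
```

View pics/dial2.png

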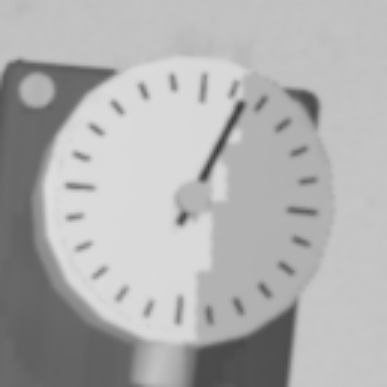

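The needle now runs from (194,197) to (243,100). Relative to the tilted zero tick at (204,87), it reads about 0.37 with the cam free, so the low place is confirmed and my automatic reading is about 0.12 too high. Next I'll turn a quarter turn to the high place.

Run:
```python
from h import *
robot.pause(.3)
for y in [1.7,1.3,1.0,.86,.8,.74,.68,.62,.56,.5,.44,.38]:
    turn(y,z=60.8); robot.pause(.1); n=needle(); print(round(y,2),round(n[0],3),round(n[1]),n[2],read_contact_force().round(1),read_ee_pos().round(1),round(read_t(),2))
turn(.62,z=60.8); robot.pause(.2); print(needle(save="pics/dial3.png"),read_t(),read_width())
```

```text
1.7 1.204 143 [-1. -2.] [-1.9 -1.5  4.9] [597.6 -14.1  61. ] 24.35
1.3 1.918 147 [ 0.5 -1.5] [-2.6 -2.4  4.8] [597.5 -14.2  60.9] 25.35
1.0 2.31 104 [ 0.5 -2. ] [-1.8 -2.   5.1] [597.5 -14.2  61. ] 26.1
0.86 2.11 66 [-3. -4.] [-1.1 -3.2  5.3] [597.6 -14.2  60.9] 26.54
0.8 2.253 75 [-2.5 -4. ] [-0.2 -2.2  5.3] [597.6 -14.2  60.9] 26.94
0.74 2.362 76 [-2. -4.] [-1.2 -1.1  4.8] [597.5 -14.1  60.9] 27.34
0.68 2.562 70 [-0.5 -3.5] [-0.8 -1.7  5.6] [597.5 -14.1  60.9] 27.74
0.62 2.577 70 [-0.5 -4. ] [-1.5 -2.1  5.9] [597.5 -14.1  60.9] 28.14
0.56 2.564 83 [-0.5 -4. ] [-1.3 -1.9  5.2] [597.5 -14.2  60.9] 28.54
0.5 2.672 92 [ 0.5 -4. ] [-1.1 -3.   5.4] [597.5 -14.2  60.9] 28.94
0.44 2.678 100 [ 0.5 -4. ] [-0.7 -3.2  5.3] [597.5 -14.2  60.9] 29.34
0.38 2.682 108 [ 0.5 -4. ] [-0.4 -3.   6.3] [597.6 -14.2  60.9] 29.74
(np.float64(2.455408247576133), 71.03036499023438, array([-1., -4.])) 30.5333 22.80384718725841[ WARN:0@39.001] global loadsave.cpp:1063 imwrite_ Unsupported depth image for selected encoder is fallbacked to CV_8U.
```

View pics/dial3.png

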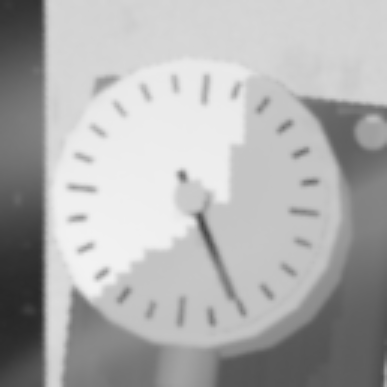

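The needle runs from the hub at (190,195) to its tip at (243,313), about 2.62 while held. The shadow upset my automatic dial centring, so I'll fix the centre and sweep across the top.

```bash
sed -i 's|^    c=DC+(np.array(loc)-8)\*.5|    c=DC+np.array([0,-.6])|; s|cv2.resize(pat\[::-1\]|cv2.resize(pat[::-1].astype(np.uint8)|' h.py
python3 - <<'E'
from h import *
a=np.load("gauge_w.npz"); print(needle(a["im"],a["T"])[0])
S=[]
for y in [.92,.82,.72,.62,.52,.42,.32]:
    turn(y,z=60.8); robot.pause(.1); n=needle(); S.append((y,n[0])); print(y,round(n[0],3),round(n[1]),round(read_t(),2))
S=np.array(S); q=np.polyfit(S[:,0],S[:,1],2); print(q,"peak",-q[1]/2/q[0],np.polyval(q,-q[1]/2/q[0]))
E
```

```text
-0.018531646936244785
0.92 2.506 99 31.28
0.82 2.728 85 31.68
0.72 2.851 77 32.08
0.62 2.887 98 32.48
0.52 2.905 124 32.88
0.42 2.903 116 33.28
0.32 2.866 118 33.68
[-2.32779304  2.35541519  2.33406667] peak 0.5059331197864315 2.929907943570122
```

Run:
```python
from h import *
turn(.6,z=61); robot.pause(.3); print("held",needle()[0])
robot.gripper_to(40); robot.pause(.5); print("free",needle()[0],read_contact_force().round(1))
robot.servo_line([*G,210],rate=120)
robot.reach([596,10,210],down(1.6)); robot.pause(.3)
p,T=ext("wrist"); im,d=vision.read_camera("wrist"); np.savez("fin.npz",im=im,d=d,T=T)
print("free far",needle(im,T,save="pics/dial4.png"),read_t())
P=cloud(p,T,d); q=P[170:250,240:320].reshape(-1,3)
for lo,hi in((88,102),(30,48)):
    t=q[(q[:,2]>lo)&(q[:,2]<hi)]; print(len(t),np.median(t,0).round(1) if len(t) else "")
sel=(P[:,:,2]>34)&(P[:,:,2]<46); sel[:165]=0; sel[255:]=0; sel[:,:235]=0; sel[:,325:]=0
h=cv2.convexHull(P[sel][:,:2].astype(np.float32)); print(cv2.minAreaRect(h),cv2.fitEllipse(h))
pat=cv2.imread("pics/dial4.png"); cv2.imwrite("pics/fin.png",np.hstack([cv2.resize(im[75:255,215:345],(390,540)),cv2.copyMakeBorder(pat,0,540-pat.shape[0],0,0,0)]))
```

```text
held 2.7621613020204676
free 2.497117995899255 [-0.5 -0.2  0.2]
free far (np.float64(2.476106089294464), 63.736724853515625, array([ 0. , -0.6])) 38.2667
718 [597.4 -13.6  93.8]
2022 [597.7  -4.6  40.5]
((597.6110229492188, -6.103626251220703), (49.2270393371582, 76.25804901123047), 0.03659924119710922) ((597.9466552734375, -8.799131393432617), (49.513336181640625, 80.21568298339844), 177.08670043945312)
```

View pics/fin.png

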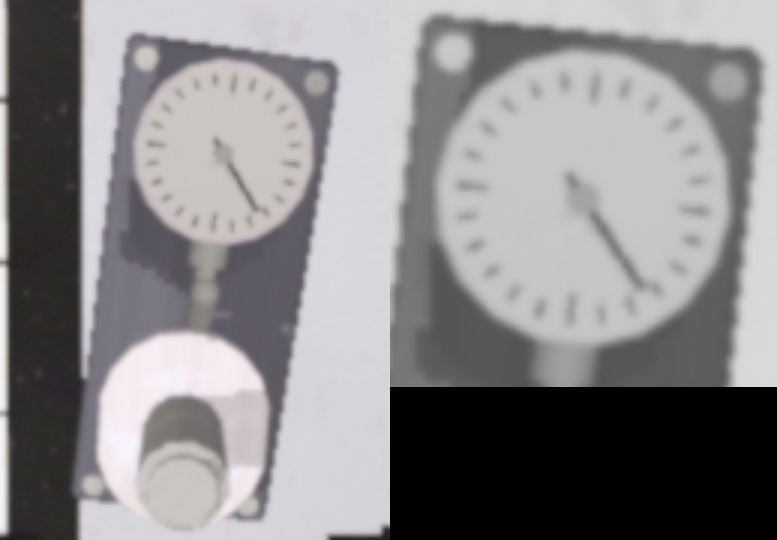

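The final view shows the cam seated and its lobe against the plunger. The needle runs from the hub at (582,197) to its tip at (645,290), a free reading of about 2.48, which is the high place. The knob top is at z ≈ 94, so the cam is fully home.

```bash
python3 -c "
from rig import *
print(order.job_done(),read_t())"
```

```text
the job is handed in; nothing more can be done
the job is handed in; nothing more can be done
```

The job is handed in: the cam is fully home on the gauge, was paused at its lowest reading (about 0.37), then turned to its highest (about 2.48 with the cam free) and released, at about 38 s of the 64 s allowed.

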